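Set the sprung strip gauge to its marked length

TASK

Lift the steel pattern weight by its knob off the strip gauge and stand it upright on the floor of the wooden tray. Then pull the gauge's sprung slide out by its lever as far as the notch that the arrow-shaped clip points to, and lean the lever into that notch so that the slide stays there when you let go. Do not tip the weight over or let the slide slam back into its case, and leave everything else where it is.

Things in the scene. Friction and masses are not known exactly. Their poses are not given: they have to be found in the camera images.
- gauge: strip-length gauge, fixed: plywood base 350 (x) x 145 (y, -60 to +85) x 14 mm thick; origin at the underside on the slide's centre line. Its own +x is the way the slide pulls out, z is up. A grey tape case, its top 64 mm above the table, covers x -165 to -40 mm, y +-32 mm
- comb (a point): middle notch's mouth on the gauge's aluminium comb plate (gauge x 73, y +12, z 65 mm = the plate's top, 6 mm thick). The plate lies on the +y side; three open notches, 18 mm wide, centred at gauge x = 35, 73 and 111 mm, between teeth that block the lever; the teeth end at y = +12 mm, notches run in to y = +44 mm
- slide (a joint): travel of the sprung slide along the gauge's +x, 0 (home) to 0.125 m; a spring draws it home with about 6 N at 0 and 9 N at 0.12. The slide is a 40 x 36 x 18 mm dark block, at gauge x = -10 mm when home; it is centred on the notches at 0.045, 0.083 and 0.121
- slide_mid (a point): centre of the slide block; x, y, z axes parallel to the gauge's
- lever (a joint): lean of the lever on the slide about the gauge's x axis: 0 upright, + leans to the gauge's +y into the comb, range -0.15 to 0.6 rad; it stays where it is put. Over about 0.4 it is well inside a notch; next to a tooth it cannot pass about 0.2
- lever_knob (a point): centre of the black ball knob (32 mm across) on top of the lever; the lever is a 10 mm steel rod standing on the slide, its hinge 85 mm below the ball's centre (ball 113 mm above the table when upright)
- arrow: brass arrow-shaped clip (about 30 x 30 x 6 mm) lying on the comb plate beside one of the three notches, pointing at it; origin at its underside, at gauge y +62 mm, z 65 mm; axes parallel to the gauge's; its gauge x is the middle of the marked notch
- clip_a: round brass clip, 20 mm across, beside another notch: not the mark
- clip_b: round brass clip, 20 mm across, beside another notch: not the mark
- weight: steel pattern weight: disc 56 mm across and 22 mm tall, thin stem, cylindrical knob 26 mm across from 62 to 85 mm above its base; origin at the centre of its underside, z up; about 0.4 kg. It stands on the gauge's base in the slide's way
- tray: open wooden tray, fixed, 180 (x) x 120 (y) x 30 mm tall, walls and floor 5 mm; origin at the centre of its underside
- chalkbox: white plastic tailor's-chalk box, 30 x 70 x 22 mm, lying in the tray's +x end; stays there
- scissors: fabric scissors lying flat, about 190 mm long
- hoop: wooden embroidery hoop lying flat, 160 mm across
- mug: white mug, 80 mm across, 90 mm tall
- oil: white oil bottle, 40 mm across, 120 mm tall
- disc: flat steel pattern weight without a knob, 70 mm across, 18 mm tall
- bobbins: grey bobbin box 110 x 80 x 30 mm
- driver: screwdriver lying flat, 170 mm long
Things that resemble listed ones, but are neither listed nor needed, are in the scene too. What is shaped like the weight but pink or purple is not meant.

How it is judged:
By the outcome, as a careful person would: the job done as asked, in the order asked, and still so for the second after the job is handed in, with the robot touching nothing.
It also fails if it takes over 51 s, if anything falls off the work surface, if the arm or the gripper's body presses on something with over 40 N, if the wrist force passes 120 N, or if a joint passes its speed limit or range.

ROBOT

A 7-joint arm with a two-finger parallel gripper is mounted at the origin on the work surface. World frame = base frame: x ahead of the robot, y to its left, z up, the work surface at z = 0. Lengths are in m, angles in rad, forces in N, time in s.
With the tool pointing down it reaches from about 0.4 to 0.85 m from the base axis. Payload 4.5 kg.
Tool frame: the origin (TCP) lies midway between the tips of the shut fingers; the grasp point (between the pads) lies 19 mm behind it; z points along the fingers, y is the line along which they close (so a half turn about z gives the same grasp; the last joint's range is limited). The gripper opens to 88 mm and grips with 3 to 60 N. Pads are 18 mm wide; open, the fingers measure 123 mm over their backs; the gripper's body (75 mm by 187 mm) begins 45 mm behind the grasp point.
Start: joints at [1.316, 0.689, -0.195, 1.565, 0.157, 0.902, -0.215], TCP at [0.178, -0.599, 0.239] pointing down, gripper open.
Joint ranges: [-3.01, 3.01], [-0.46, 2.08], [-1.47, 1.51], [0.13, 2.56], [-1, 4.14], [0.04, 2.09], [-2.66, 2.66]. Speed limits (rad/s): [2.57, 2.57, 3.14, 3.14, 3.14, 3.14, 3.14].

INTERFACE

Orientations are given as a unit quaternion [x, y, z, w].
In Python, from plant import sensors, eyes, finish_job gives the robot as it stands.
- The arm moves only by the tool send_rows, never from a script. Its argument "rows" is text: rows parted by semicolons, each of 4 numbers parted by spaces: the shift along the tool's x, y, z normalised to -1 to 1, where 1 is 30 cm, then the turn about the tool's z normalised to -1 to 1, where 1 is 2 pi rad. A call has 1 to 10 rows; each row is the pose to reach, as a shift and turn from the pose commanded when the call began, along the tool's axes at that moment, turning the shorter way round; what a row does not reach only later rows make up. A row lasts 1/12 s, in which the tool goes at most 41.7 mm and 7.16 degrees, less where a joint would pass 70% of its speed; a pose out of reach is approached as far as the arm can. A call with a number of a shift or a turn outside -1 to 1 is refused whole. A call with a gripper value outside its range is refused whole. "jaw" is the closure, from -1 (fully open) to 1 (shut), set as the call begins (left out, the last holds). The fingers move at their own pace and stop on an object; "force" is the grip in N (left out, the last holds). Time passes only in rows, so rows that repeat a pose let the fingers close. It gives the time, the measured TCP pose, the force, the opening and the grip force at its end, in the units of the state.
- sensors.get_state(): the state, without advancing time (a new reading comes with each control period).
- eyes.snapshot(name): name is "scene" or "top" or "wrist"; returns (picture, depth): 480x640x3 uint8, red, green, blue; 480x640 float32, m along the optical axis (not along the pixel's ray), 0 where there is no reading.
- eyes.calibration(name): a dict with "fov_y" (degrees; the focal length in pixels is half the picture's height over the tangent of half this angle, whatever the lens; pixels are square), "cx", "cy" (the principal point, pixels), "world_from_camera" (4x4, takes a point from camera to world coordinates). Camera axes: x right, y down, z forward; pixel columns grow to the right and rows downward; lengths in m; the calibration is good to about 2 mm. A picture is of the moment at which its call begins: read the wrist's pose just before it. calibration takes no time and is no camera call; for the wrist camera it gives the pose at the moment of the call.
- finish_job(): hands the job in; it is judged then, once.
The state is a dict: "clock": time; "q": joint angles; "qd": joint speeds; "joint_torque": joint torques, N m; "tool_pos": TCP position; "eef_rot": TCP orientation; "contact_force": force on the tool from outside, world axes, zero at the start; "moment": the same for the moment, N m; "opening": opening from 0.0 (shut) to 1.0 (fully open); "finger_force": force on a finger pad.
Only numpy, scipy, OpenCV 4.12 (cv2) and the standard library are available. Lean on these libraries where they do the work, as an engineer would, in place of code of your own. Each camera call takes 0.05 s, during which the arm holds its last target. There are 200 camera calls.

## Working session

There is one attempt and no reset: what is moved stays moved. The work goes in short steps, Python scripts to look and compute and a tool call to move; the robot and the scene stay as the last step left them, time stands still between calls to the robot, and variables do not carry over. Pictures are saved under pics/ and viewed, at most 10 in all, crops included, and the job is handed in when it is done.

Besides the shell and the picture viewer there is one more tool, called as a command line: name --argument value ..., lists and objects as JSON in quotes. send_rows: Moves the arm, as the interface text tells. Scaled input: -1 to 1 covers 30 cm each way for a shift and 2 pi rad each way for a turn. Its arguments: {"type":"object","properties":{"rows":{"type":"string"},"jaw":{"type":"number"},"force":{"type":"number"}},"required":["rows"]}

```bash
mkdir -p pics
cat > h.py <<'E'
import numpy as np,cv2
from plant import sensors,eyes,finish_job
def snap(n,f):
    c=eyes.calibration(n);p,d=eyes.snapshot(n)
    cv2.imwrite(f'pics/{f}.png',p[:,:,::-1]);np.savez(f'pics/{f}.npz',d=d,p=p,T=c['world_from_camera'],k=[c['fov_y'],c['cx'],c['cy']])
def cloud(f):
    z=np.load(f'pics/{f}.npz');d=z['d'];fo,cx,cy=z['k'];F=240/np.tan(np.radians(fo)/2)
    v,u=np.mgrid[:480,:640]
    P=np.stack([(u-cx)/F*d,(v-cy)/F*d,d,np.ones_like(d)],-1)@z['T'].T
    return P[...,:3],z['p'],d
E
python3 - <<'E'
from h import *
print(sensors.get_state())
snap('top','top0');snap('scene','sc0')
for n in('top','scene'):print(eyes.calibration(n))
E
```

```text
{'clock': 0.0, 'q': array([ 1.31581054,  0.68996118, -0.19450865,  1.56635609,  0.157289  ,
        0.90247813, -0.2151331 ]), 'qd': array([ 2.19299564e-04,  6.74932919e-04, -3.57676484e-03, -1.18643613e-03,
       -7.85373040e-04, -1.95811725e-05, -1.76516671e-03]), 'joint_torque': array([-5.60517503e-05, -5.27554643e+01, -1.26687616e+00, -1.53424072e+01,
       -5.26541204e-02,  6.41827777e-03,  1.49505950e-04]), 'tool_pos': array([ 0.17776546, -0.59852653,  0.2379209 ]), 'eef_rot': array([ 9.89590029e-01,  1.43912313e-01, -1.92802665e-04, -8.85667610e-04]), 'contact_force': array([-0.20203624, -0.06713843,  0.2047248 ]), 'moment': array([-0.04498704,  0.01540282, -0.03277518]), 'finger_force': 0.0, 'opening': 0.9988891709591021}
{'fov_y': 57.170590038787786, 'cx': 323.20289419595144, 'cy': 247.18407527892765, 'world_from_camera': array([[-0.01440103, -0.99432526,  0.10540349,  0.43669602],
       [-0.99947079,  0.01738971,  0.02749072,  0.04235951],
       [-0.02916765, -0.10495181, -0.99404948,  1.08873966],
       [ 0.        ,  0.        ,  0.        ,  1.        ]])}
{'fov_y': 53.84503150503825, 'cx': 324.373551838541, 'cy': 238.9805924423101, 'world_from_camera': array([[-0.03362904,  0.79681592, -0.60328557,  1.30738828],
       [ 0.99939292,  0.03230847, -0.01303648,  0.07316881],
       [ 0.00910356, -0.60335773, -0.7974187 ,  1.10799586],
       [ 0.        ,  0.        ,  0.        ,  1.        ]])}
```

View pics/top0.png

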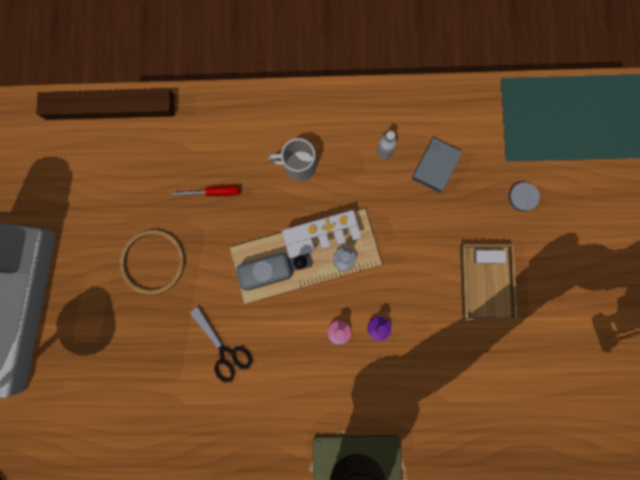

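View pics/sc0.png

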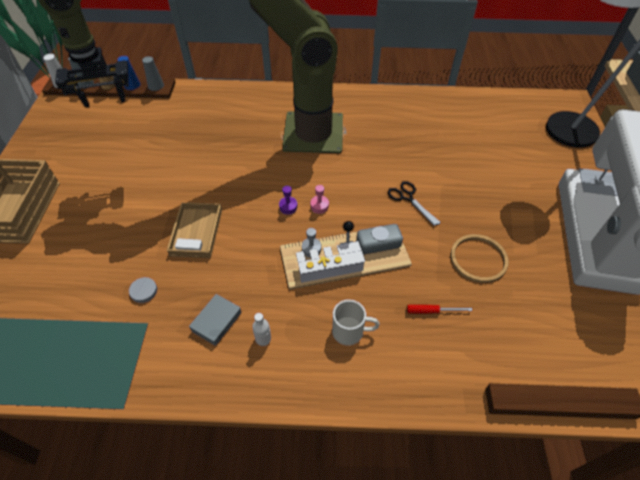

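Run:
```python
from h import *
P,p,d=cloud('top0')
Q,ps,ds=cloud('sc0')
a=cv2.resize(p[200:310,225:390],None,fx=4.8,fy=4.8,interpolation=cv2.INTER_CUBIC)[:300*2,:800]
b=cv2.resize(ps[215:290,275:415],None,fx=5.5,fy=5.5,interpolation=cv2.INTER_CUBIC)
cv2.imwrite('pics/c1.png',a[:,:,::-1]);cv2.imwrite('pics/c2.png',b[:,:,::-1])
def rect(A,lo,hi,box,P=P):
    x0,x1,y0,y1=box;m=np.zeros(P.shape[:2],bool);m[y0:y1,x0:x1]=1
    m&=(P[...,2]>lo)&(P[...,2]<hi);X=P[m];r=cv2.minAreaRect(X[:,:2].astype(np.float32)*1000);print(A,len(X),r,X.mean(0).round(4),np.median(X[:,2]))
rect('base',.008,.02,(225,390,200,310))
rect('plate',.058,.070,(280,365,205,260))
rect('case',.055,.070,(230,292,245,295))
rect('wknob',.08,.12,(325,365,235,275))
rect('lever',.1,.14,(285,320,245,280))
rect('tray',.022,.036,(455,525,235,330))
rect('chalk',.018,.029,(472,508,247,268))
for n,u,v in (('weight',344,256),('lever',301,262),('traycorner',489,300)):print(n,P[v,u])
```

```text
base 4457 ((529.6152954101562, 116.47364807128906), (146.71910095214844, 350.0810241699219), 14.983269691467285) [0.5229 0.1063 0.0141] 0.01412564597914212
plate 1718 ((573.641845703125, 84.98382568359375), (68.4983901977539, 196.25436401367188), 15.17026138305664) [0.5757 0.082  0.0651] 0.06505900759535455
case 1375 ((495.9581604003906, 202.55889892578125), (71.59890747070312, 146.4013671875), 22.228479385375977) [0.4933 0.2088 0.0635] 0.06379492490536198
wknob 107 ((519.7828369140625, 20.946163177490234), (22.555416107177734, 25.167375564575195), 89.39299774169922) [0.5191 0.0213 0.0985] 0.09893251104343626
lever 162 ((507.80908203125, 119.88903045654297), (31.172035217285156, 28.865489959716797), 0.5155880451202393) [0.5073 0.1198 0.1233] 0.12410787074117524
tray 1043 ((458.5924072265625, -322.18817138671875), (121.37673950195312, 178.3262481689453), 89.04161834716797) [ 0.4763 -0.3251  0.0277] 0.027718548485420547
chalk 350 ((518.8951416015625, -329.460693359375), (71.33302307128906, 29.23214340209961), 88.79216766357422) [ 0.5194 -0.3291  0.0257] 0.026038579939154816
weight [0.52089799 0.02314793 0.0985021 ]
lever [0.50682382 0.1180588  0.12764775]
traycorner [ 0.41619107 -0.32692649  0.00465435]
```

View pics/c1.png

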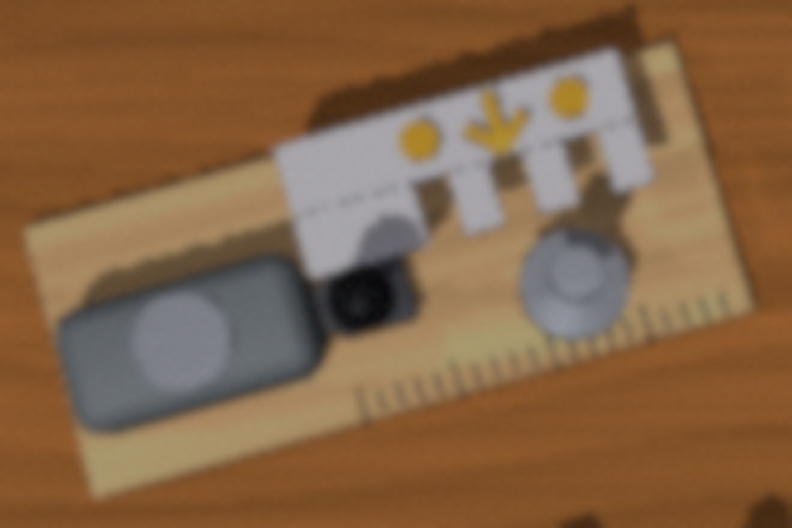

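View pics/c2.png

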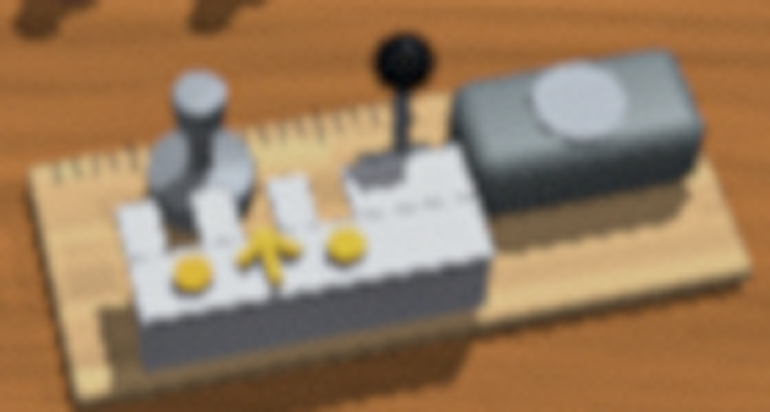

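send_rows --rows "0.84 -0.83 0 0.004;0.84 -0.83 0 0.004;0.84 -0.83 0 0.004;0.84 -0.83 0 0.004;0.84 -0.83 0 0.004;0.84 -0.83 0 0.004;0.84 -0.83 0 0.004;0.84 -0.83 0 0.004;0.84 -0.83 0 0.004" --jaw -1

```text
clock: 0.85
tool_pos: [0.3508, -0.2837, 0.2387]
eef_rot: [0.991, 0.135, 0.001, -0.001]
contact_force: [-0.2, 0.2, -0.2]
opening: 0.998
finger_force: 0.0
```

send_rows --rows "0.84 -0.83 0.1 0;0.84 -0.83 0.1 0;0.84 -0.83 0.1 0;0.84 -0.83 0.1 0;0.84 -0.83 0.1 0;0.84 -0.83 0.1 0;0.84 -0.83 0.1 0;0.84 -0.83 0.1 0;0.84 -0.83 0.1 0;0.84 -0.83 0.1 0"

```text
clock: 1.68
tool_pos: [0.5294, 0.0246, 0.2081]
eef_rot: [0.991, 0.136, 0.001, -0.002]
contact_force: [-0.4, -0.2, -0.3]
opening: 0.999
finger_force: 0.0
```

Run:
```python
from h import *
snap('wrist','w1')
P,p,d=cloud('w1')
s=sensors.get_state();print(s['tool_pos'],s['eef_rot'],s['contact_force'])
o=np.array([.5175,.1132]);ex=np.array([.259,-.966]);ey=np.array([.966,.259])
G=np.stack([(P[...,:2]-o)@ex,(P[...,:2]-o)@ey,P[...,2]],-1)
for n,c,lo,hi in(('wk',(.089,-.021),.094,.104),('ball',(-.01,-.007),.115,.135),('plate',(.05,.04),.06,.067)):
    m=(np.hypot(G[...,0]-c[0],G[...,1]-c[1])<(.025 if n!='plate' else .2))&(G[...,2]>lo)&(G[...,2]<hi)
    if m.sum()>5:
        (cc,wh,a)=cv2.minAreaRect(P[m][:,:2].astype(np.float32)*1000);print(n,m.sum(),cc,wh,a,G[m].mean(0),np.percentile(P[m][:,2],[50,99]))
```

```text
[0.52777738 0.02080629 0.20809998] [ 9.90938165e-01  1.34316928e-01  6.20339142e-05 -7.15384704e-04] [-1.25548475  0.08459211 -0.31667791]
wk 842 (520.7835693359375, 19.763065338134766) (25.129051208496094, 25.40874481201172) 30.476354598999023 [ 0.09109589 -0.02052607  0.0986772 ] [0.09878391 0.10041837]
ball 1469 (509.8853454589844, 119.07307434082031) (30.051166534423828, 29.857471466064453) 8.906826972961426 [-0.00531868 -0.00448763  0.12341995] [0.12408332 0.1287313 ]
plate 21176 (551.789306640625, 123.89271545410156) (101.28260803222656, 297.5314636230469) 26.94999885559082 [-0.00232378  0.03383108  0.06452964] [0.06471867 0.06670575]
```

View pics/w1.png

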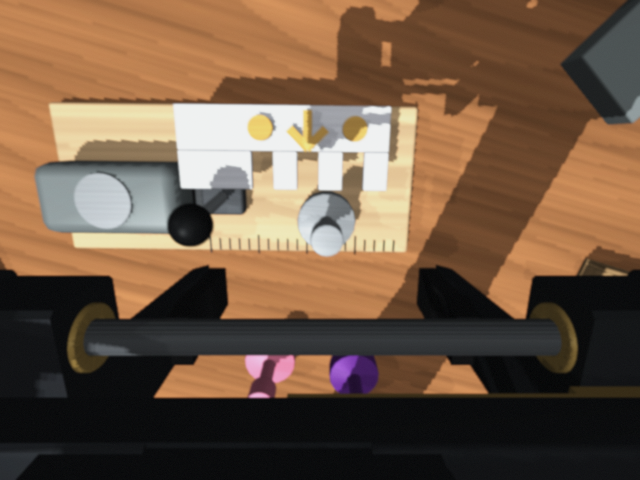

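send_rows --rows "-0.023 -0.003 0.1 0;-0.023 -0.003 0.2 0;-0.023 -0.003 0.3 0;-0.023 -0.003 0.4 0;-0.023 -0.003 0.457 0;-0.023 -0.003 0.457 0;-0.023 -0.003 0.457 0"

```text
clock: 2.32
tool_pos: [0.5191, 0.015, 0.0713]
eef_rot: [0.991, 0.131, -0.001, 0.0]
contact_force: [-0.5, -0.9, 0.8]
opening: 1.001
finger_force: 0.0
```

send_rows --rows "0 0 0 0;0 0 0 0;0 0 0 0;0 0 0 0;0 0 0 0;0 0 0 0;0 0 0 0;0 0 0 0" --jaw 1 --force 30

```text
clock: 2.98
tool_pos: [0.5202, 0.0165, 0.0716]
eef_rot: [0.991, 0.132, 0.0, 0.0]
contact_force: [0.1, -0.3, 0.3]
opening: 0.415
finger_force: 0.0
```

send_rows --rows "0 0 0 0;0 0 0 0;0 0 0 0;0 0 0 0;0 0 0 0;0 0 0 0"

```text
clock: 3.48
tool_pos: [0.5201, 0.017, 0.0716]
eef_rot: [0.991, 0.132, -0.0, -0.0]
contact_force: [-1.5, 2.4, 1.1]
opening: 0.284
finger_force: 30.0
```

send_rows --rows "0 0 -0.05 0;0 0 -0.13 0;0 0 -0.23 0;0 0 -0.33 0;0 0 -0.42 0;0 0 -0.45 0;0 0 -0.45 0"

```text
clock: 4.07
tool_pos: [0.5214, 0.0159, 0.2082]
eef_rot: [0.991, 0.131, 0.002, 0.0]
contact_force: [0.7, 1.1, -4.9]
opening: 0.278
finger_force: 29.9
```

send_rows --rows "-0.03 0.05 0 0;-0.08 0.14 0 0;-0.135 0.236 0 0;-0.19 0.336 0 0;-0.25 0.436 0 0;-0.305 0.536 0 0;-0.36 0.636 0 0;-0.42 0.736 0 0;-0.475 0.836 0 0;-0.53 0.93 0 0"

```text
clock: 4.9
tool_pos: [0.4371, -0.2958, 0.2041]
eef_rot: [0.991, 0.131, -0.002, -0.001]
contact_force: [0.4, 0.1, -4.1]
opening: 0.286
finger_force: 29.9
```

send_rows --rows "-0.03 0.06 0 0;-0.041 0.086 0 0;-0.041 0.086 0 0;-0.041 0.086 0 0"

```text
clock: 5.23
tool_pos: [0.434, -0.3209, 0.2052]
eef_rot: [0.991, 0.132, -0.001, -0.001]
contact_force: [-0.2, 0.6, -3.6]
opening: 0.285
finger_force: 29.9
```

Run:
```python
from h import *
print(sensors.get_state())
snap('wrist','w2');snap('top','t2')
P,p,d=cloud('t2')
m=np.zeros((480,640),bool);m[235:330,455:530]=1
for lo,hi in((.026,.034),(.08,.2)):
    X=P[m&(P[...,2]>lo)&(P[...,2]<hi)];print(len(X),cv2.minAreaRect(X[:,:2].astype(np.float32)*1000) if len(X) else 0)
```

```text
{'clock': 5.2333, 'q': array([ 0.65321096,  0.62480665, -0.16499108,  1.85813987,  0.15243726,
        0.67364056, -0.9073204 ]), 'qd': array([-0.02868216, -0.01556303, -0.02669571,  0.00826543, -0.0029534 ,
        0.00333634,  0.0019365 ]), 'joint_torque': array([ 1.90197743e+00, -4.82150424e+01,  2.06226124e-01, -1.32242426e+01,
        1.28716738e-01, -5.47980366e-02,  2.19500094e-02]), 'tool_pos': array([ 0.43399371, -0.3208599 ,  0.20517099]), 'eef_rot': array([ 9.91281674e-01,  1.31750470e-01, -7.16006679e-04, -1.39454167e-03]), 'contact_force': array([-0.18174386,  0.60882547, -3.55479878]), 'moment': array([0.04702495, 0.01378084, 0.00855036]), 'finger_force': 29.913622780441074, 'opening': 0.2852082315510932}
628 ((458.8161926269531, -321.96466064453125), (121.02307891845703, 178.08575439453125), 89.24961853027344)
67 ((435.3598937988281, -306.651123046875), (25.08860206604004, 53.629791259765625), 89.62796783447266)
```

View pics/w2.png

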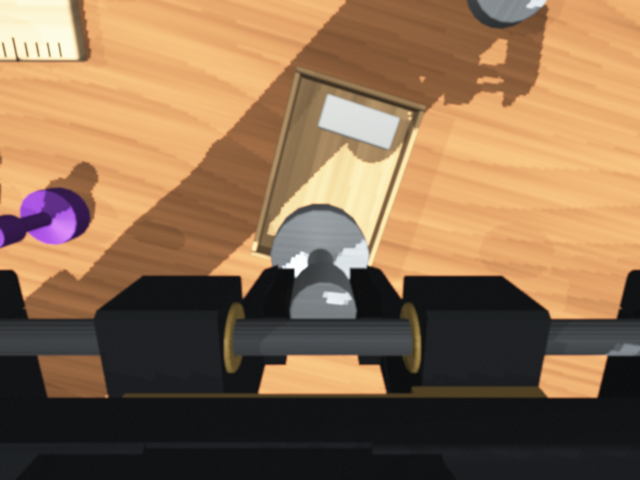

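send_rows --rows "0 0 0.08 0;0 0 0.16 0;0 0 0.24 0;0 0 0.32 0;0 0 0.39 0;0 0 0.43 0;0 0 0.455 0;0 0 0.465 0;0 0 0.465 0;0 0 0.465 0"

```text
clock: 6.17
tool_pos: [0.435, -0.3222, 0.0678]
eef_rot: [0.991, 0.132, 0.001, 0.0]
contact_force: [1.6, -0.6, -3.0]
opening: 0.283
finger_force: 29.9
```

send_rows --rows "0 0 0.004 0;0 0 0.008 0;0 0 0.01 0;0 0 0.01 0;0 0 0.01 0"

```text
clock: 6.58
tool_pos: [0.4343, -0.3225, 0.0643]
eef_rot: [0.991, 0.131, 0.0, 0.0]
contact_force: [0.5, 0.2, -3.6]
opening: 0.283
finger_force: 29.9
```

send_rows --rows "0 0 0.003 0;0 0 0.006 0;0 0 0.007 0;0 0 0.007 0;0 0 0.007 0"

```text
clock: 7.0
tool_pos: [0.4344, -0.3224, 0.0625]
eef_rot: [0.991, 0.132, 0.0, 0.0]
contact_force: [-0.3, 1.0, 4.6]
opening: 0.283
finger_force: 29.9
```

send_rows --rows "0 0 0 0;0 0 0 0;0 0 0 0;0 0 0 0;0 0 0 0;0 0 0 0;0 0 0 0;0 0 0 0" --jaw -1

```text
clock: 7.67
tool_pos: [0.4342, -0.3225, 0.062]
eef_rot: [0.991, 0.131, 0.0, 0.0]
contact_force: [-0.5, 0.3, 0.1]
opening: 0.862
finger_force: 0.0
```

send_rows --rows "0 0 -0.05 0;0 0 -0.15 0;0 0 -0.25 0;0 0 -0.35 0;0 0 -0.45 0;0 0 -0.45 0"

```text
clock: 8.17
tool_pos: [0.437, -0.3242, 0.2023]
eef_rot: [0.991, 0.131, 0.004, 0.003]
contact_force: [0.9, -0.1, 0.7]
opening: 1.0
finger_force: 0.0
```

send_rows --rows "0.5 -0.9 0 0;0.5 -0.9 0 0;0.5 -0.9 0 0;0.5 -0.9 0 0;0.5 -0.9 0 0;0.5 -0.9 0 0;0.5 -0.9 0 0;0.5 -0.9 0 0;0.5 -0.9 0 0"

```text
clock: 8.92
tool_pos: [0.5097, -0.0161, 0.1966]
eef_rot: [0.991, 0.136, 0.001, -0.002]
contact_force: [-0.2, -0.2, -0.1]
opening: 1.0
finger_force: 0.0
```

Run:
```python
from h import *
s=sensors.get_state();print(s['tool_pos'],s['eef_rot'],s['opening'])
snap('wrist','w3');snap('top','t3')
P,p,d=cloud('t3')
m=np.zeros((480,640),bool);m[235:330,455:530]=1
X=P[m&(P[...,2]>.06)];print(len(X),cv2.minAreaRect(X[:,:2].astype(np.float32)*1000),X[:,2].max())
X=P[m&(P[...,2]>.018)&(P[...,2]<.026)];print(cv2.minAreaRect(X[:,:2].astype(np.float32)*1000))
P,p,d=cloud('w3')
o=np.array([.5175,.1132]);ex=np.array([.259,-.966]);ey=np.array([.966,.259])
G=np.stack([(P[...,:2]-o)@ex,(P[...,:2]-o)@ey,P[...,2]],-1)
m=(np.hypot(G[...,0]+.01,G[...,1]+.007)<.03)&(G[...,2]>.113)&(G[...,2]<.14)
X=P[m]
A=np.c_[2*X,np.ones(len(X))];r=np.linalg.lstsq(A,(X**2).sum(1),rcond=None)[0] if len(X) else 0
print(len(X),r[:3],np.sqrt(r[3]+(r[:3]**2).sum()))
```

```text
[ 0.50973718 -0.01613976  0.19661918] [ 9.90675502e-01  1.36230534e-01  7.23027009e-04 -1.66385883e-03] 0.9999997113572772
732 ((426.0640563964844, -144.45570373535156), (31.706981658935547, 372.8894348144531), 1.6029225587844849) 1.0887396643333729
((459.08441162109375, -321.74853515625), (120.21092987060547, 179.4055938720703), 89.49747467041016)
1912 [0.50906139 0.11938833 0.11307683] 0.015454250724066915
```

View pics/w3.png

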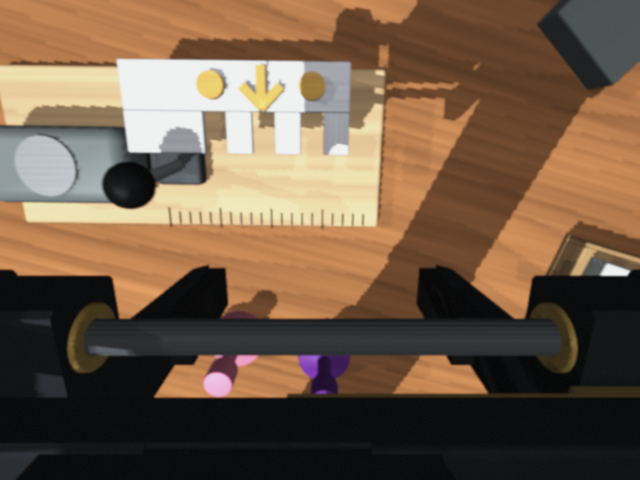

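send_rows --rows "0.06 -0.22 0 0;0.12 -0.436 0 0;0.12 -0.436 0 0;0.12 -0.436 0 0;0.12 -0.436 0 0;0.12 -0.436 0 0;0.12 -0.436 0 0"

```text
clock: 9.6
tool_pos: [0.5093, 0.1095, 0.1968]
eef_rot: [0.992, 0.129, -0.001, 0.001]
contact_force: [-0.0, -1.6, -0.4]
opening: 1.0
finger_force: 0.0
```

send_rows --rows "0.006 -0.028 0.1 0;0.006 -0.028 0.2 0;0.006 -0.028 0.3 0;0.006 -0.028 0.342 0;0.006 -0.028 0.342 0;0.006 -0.028 0.342 0"

```text
clock: 10.1
tool_pos: [0.5088, 0.119, 0.0941]
eef_rot: [0.992, 0.13, -0.001, 0.001]
contact_force: [0.8, 0.4, 1.1]
opening: 0.999
finger_force: 0.0
```

send_rows --rows "0 0 0 0;0 0 0 0"

```text
clock: 10.27
tool_pos: [0.5099, 0.1209, 0.0957]
eef_rot: [0.991, 0.131, 0.001, 0.0]
contact_force: [-0.7, -0.5, 1.0]
opening: 0.998
finger_force: 0.0
```

send_rows --rows "-0.003 0.003 0.006 0;-0.003 0.003 0.006 0;-0.003 0.003 0.006 0;-0.003 0.003 0.006 0;-0.003 0.003 0.006 0;-0.003 0.003 0.006 0;-0.003 0.003 0.006 0;-0.003 0.003 0.006 0;-0.003 0.003 0.006 0;-0.003 0.003 0.006 0" --jaw 1 --force 40

```text
clock: 11.1
tool_pos: [0.5085, 0.1196, 0.0927]
eef_rot: [0.991, 0.131, 0.0, 0.001]
contact_force: [0.8, -2.3, 1.1]
opening: 0.333
finger_force: 39.4
```

send_rows --rows "0 0 0 0;0 0 0 0;0 0 0 0;0 0 0 0"

```text
clock: 11.43
tool_pos: [0.5084, 0.1198, 0.0927]
eef_rot: [0.991, 0.131, 0.0, 0.0]
contact_force: [-0.2, -4.7, 2.1]
opening: 0.331
finger_force: 39.3
```

send_rows --rows "0 0.03 0 0;0 0.06 0 0;0 0.1 0 0;0 0.14 0 0;0 0.18 0 0;0 0.22 0 0;0 0.25 0 0;0 0.277 0 0;0 0.277 0 0;0 0.277 0 0"

```text
clock: 12.27
tool_pos: [0.529, 0.0442, 0.0927]
eef_rot: [0.991, 0.133, -0.0, -0.003]
contact_force: [-4.0, 7.8, 5.3]
opening: 0.332
finger_force: 39.0
```

send_rows --rows "0 0 0 0;0 0 0 0;0 0 0 0"

```text
clock: 12.52
tool_pos: [0.5288, 0.0451, 0.0927]
eef_rot: [0.991, 0.134, -0.0, -0.003]
contact_force: [-2.5, 6.8, 5.0]
opening: 0.33
finger_force: 39.1
```

Run:
```python
from h import *
s=sensors.get_state();print(s['tool_pos'],s['eef_rot'],s['opening'],s['contact_force'])
snap('wrist','w4');snap('scene','s4')
P,p,d=cloud('s4')
b=cv2.resize(p[205:290,270:415],None,fx=2.7,fy=2.7)
w=cv2.resize(np.load('pics/w4.npz')['p'],(400,300))
c=np.zeros((300,800,3),np.uint8);c[:,:400]=w;c[:b.shape[0],400:400+b.shape[1]]=b
cv2.imwrite('pics/c4.png',c[:,:,::-1])
```

```text
[0.52876046 0.04506722 0.09271654] [ 9.91025999e-01  1.33634753e-01 -4.01886809e-04 -3.01018964e-03] 0.3296033898625535 [-2.51225709  6.82302351  4.99675788]
```

View pics/c4.png

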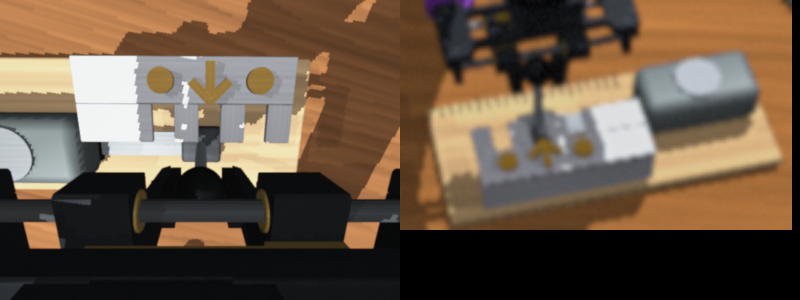

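send_rows --rows "0 0.01 0 0;0 0.018 0 0;0 0.018 0 0;0 0.018 0 0;0 0.018 0 0"

```text
clock: 13.03
tool_pos: [0.5302, 0.0399, 0.0927]
eef_rot: [0.991, 0.134, -0.0, -0.003]
contact_force: [-3.2, 7.4, 5.1]
opening: 0.335
finger_force: 39.1
```

Run:
```python
from h import *
s=sensors.get_state();print(s['tool_pos'],s['eef_rot'],s['opening'],s['contact_force'])
snap('wrist','w5')
P,p,d=cloud('w5')
o=np.array([.5175,.1132]);ex=np.array([.259,-.966]);ey=np.array([.966,.259])
print('disp',(s['tool_pos'][:2]-[.5084,.1198])@ex,(s['tool_pos'][:2]-[.5084,.1198])@ey)
G=np.stack([(P[...,:2]-o)@ex,(P[...,:2]-o)@ey,P[...,2]],-1)
gx,gy,z=G[...,0],G[...,1],G[...,2]
t=(np.abs(z-.065)<.004)&(gy>.016)&(gy<.036)&(gx>-.03)&(gx<.15)
h=np.histogram(gx[t],np.arange(.0,.14,.001))[0];i=np.where(np.diff((h>h.max()*.25).astype(int)))[0]
print('teeth edges',i+1)
for lo in (.02,.025,.03,.035,.04):
  b=(z>lo)&(z<lo+.005)&(gx>.03)&(gx<.12)&(gy>-.022)&(gy<.024)
  if b.sum()>20:print(lo,b.sum(),np.percentile(gx[b],[1,50,99]),np.percentile(gy[b],[1,99]))
r=(z>.068)&(z<.092)&(gx>.04)&(gx<.11)&(gy>-.02)&(gy<.02)
if r.sum():print('rod',r.sum(),np.percentile(gx[r],[2,50,98]),np.percentile(gy[r],[2,50,98]))
cv2.imwrite('pics/c5.png',p[130:330,150:520][:,:,::-1].repeat(2,0).repeat(2,1))
```

```text
[0.53020535 0.039866   0.09270077] [ 9.91032471e-01  1.33586288e-01 -3.94534696e-04 -3.03151080e-03] 0.33482501099475837 [-3.15462368  7.36879196  5.09357636]
disp 0.08286382913240548 0.0003610604390507331
teeth edges [ 28  46  66  83 104 121]
0.02 900 [0.03020217 0.03854406 0.08131421] [-0.01046973  0.01963455]
0.025 170 [0.03038644 0.05235569 0.09308705] [-0.01210487  0.01977481]
0.03 2174 [0.05411245 0.07499936 0.09236283] [-0.01498091  0.0192284 ]
0.035 46 [0.06835427 0.07326149 0.07818642] [0.00088088 0.00592187]
0.04 51 [0.0685268  0.07330291 0.07811748] [0.00098356 0.0054019 ]
rod 295 [0.06853381 0.0732214  0.08936425] [-0.00140792  0.00119359  0.00276757]
```

View pics/c5.png

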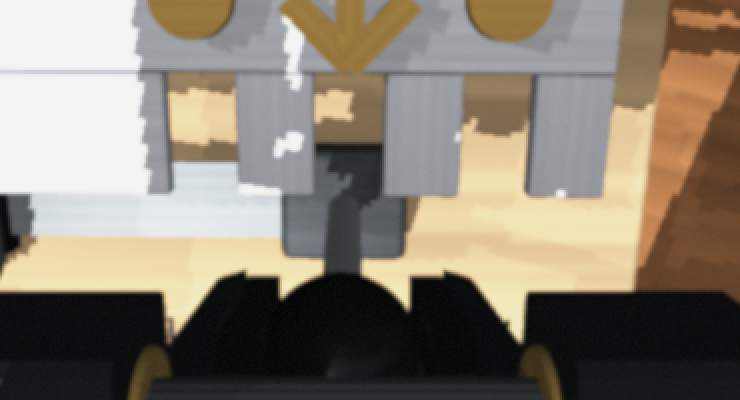

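send_rows --rows "0.022 0.004 0 0;0.05 0.004 0 0;0.078 0.004 0.005 0;0.105 0.004 0.012 0;0.132 0.004 0.021 0;0.145 0.004 0.027 0;0.158 0.004 0.034 0;0.158 0.004 0.034 0;0.158 0.004 0.034 0;0.158 0.004 0.034 0"

```text
clock: 13.92
tool_pos: [0.5757, 0.0517, 0.0818]
eef_rot: [0.991, 0.134, -0.001, -0.003]
contact_force: [-2.4, 7.0, -0.1]
opening: 0.331
finger_force: 39.3
```

Run:
```python
from h import *
s=sensors.get_state();print(s['tool_pos'],s['eef_rot'],s['opening'],s['contact_force'])
o=np.array([.5175,.1132]);ex=np.array([.259,-.966]);ey=np.array([.966,.259])
print('disp',(s['tool_pos'][:2]-[.5084,.1198])@ex,(s['tool_pos'][:2]-[.5084,.1198])@ey)
```

```text
[0.57571856 0.05172699 0.08177504] [ 0.99100412  0.13378306 -0.00108115 -0.00342909] 0.33062660562435026 [-2.38757164  7.03487585 -0.12379618]
disp 0.08319403990362144 0.04739882304910375
```

send_rows --rows "0 -0.006 0 0;0 -0.012 0 0;0 -0.016 0 0;0 -0.02 0 0;0 -0.02 0 0;0 -0.02 0 0"

```text
clock: 14.42
tool_pos: [0.5746, 0.0549, 0.0819]
eef_rot: [0.991, 0.133, -0.001, -0.002]
contact_force: [-2.3, 6.6, -0.8]
opening: 0.329
finger_force: 39.4
```

send_rows --rows "0 0 0 0;0 0 0 0;0 0 0 0;0 0 0 0" --jaw 0.2

```text
clock: 14.75
tool_pos: [0.5753, 0.0527, 0.0821]
eef_rot: [0.991, 0.132, -0.001, -0.0]
contact_force: [-2.5, 4.5, -1.8]
opening: 0.403
finger_force: 2.8
```

send_rows --rows "0 0 0 0;0 0 0 0;0 0 0 0;0 0 0 0;0 0 0 0;0 0 0 0;0 0 0 0;0 0 0 0" --jaw -1

```text
clock: 15.42
tool_pos: [0.5759, 0.0519, 0.0825]
eef_rot: [0.991, 0.131, 0.0, 0.0]
contact_force: [1.1, 0.1, 0.6]
opening: 0.983
finger_force: 0.0
```

send_rows --rows "0 0 -0.06 0;0 0 -0.16 0;0 0 -0.28 0;0 0 -0.4 0;0 0 -0.4 0;-0.2 0 -0.4 0;-0.3 0 -0.4 0;-0.3 0 -0.4 0;-0.3 0 -0.4 0"

```text
clock: 16.17
tool_pos: [0.4847, 0.0271, 0.2021]
eef_rot: [0.991, 0.131, -0.003, 0.0]
contact_force: [-0.5, 0.6, 0.1]
opening: 0.999
finger_force: 0.0
```

Run:
```python
from h import *
s=sensors.get_state();print(s['tool_pos'],s['opening'],s['contact_force'])
snap('wrist','w6');snap('scene','s6')
P,p,d=cloud('w6')
o=np.array([.5175,.1132]);ex=np.array([.259,-.966]);ey=np.array([.966,.259])
g=np.stack([(P[...,:2]-o)@ex,(P[...,:2]-o)@ey],-1)
X=P[(np.hypot(g[...,0]-.073,g[...,1]-.04)<.03)&(P[...,2]>.1)&(P[...,2]<.13)]
A=np.c_[2*X,np.ones(len(X))];r=np.linalg.lstsq(A,(X**2).sum(1),rcond=None)[0]
print('ball',len(X),(r[:2]-o)@ex,(r[:2]-o)@ey,r[2])
P,p,d=cloud('s6')
X=P[(np.hypot(P[...,0]-.4345,P[...,1]+.3225)<.03)&(P[...,2]>.06)&(P[...,2]<.12)]
print('weight',len(X),X.mean(0),X[:,2].max())
w=cv2.resize(np.load('pics/w6.npz')['p'],(400,300));b=cv2.resize(p[190:300,150:420],(400,163))
c=np.zeros((300,800,3),np.uint8);c[:,:400]=w;c[:163,400:]=b
cv2.imwrite('pics/c6.png',c[:,:,::-1])
```

```text
[0.48473622 0.02708967 0.20208036] 0.9988115708176091 [-0.52280953  0.5638133   0.07944049]
ball 1917 0.0700050780054395 0.040844835015255175 0.10381603053650619
weight 97 [ 0.43821859 -0.31852825  0.08531541] 0.09509002216125162
```

View pics/c6.png

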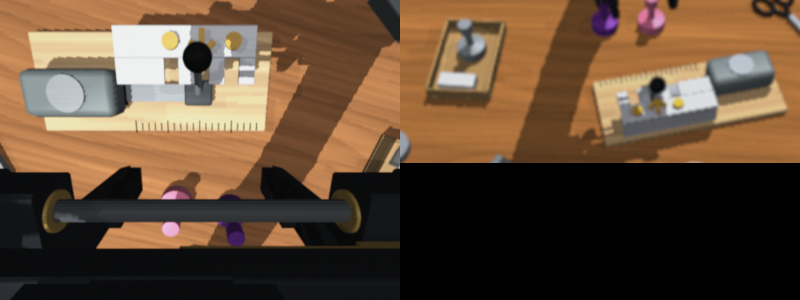

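The picture shows the lever leaning into the middle notch with its ball at (197,57), and the weight standing upright in the tray at (470,42). By measurement the ball is at gauge x 70 mm and y +41 mm, a lean of about 0.5 rad, and the robot is clear.

```bash
python3 -c "
from plant import finish_job
print(finish_job())"
```

```text
the job is handed in; nothing more can be done
None
```

The job is done and handed in: the steel weight stands upright in the tray, and the slide is held at the arrow's (middle) notch with the lever leaned in about 0.5 rad; it took about 16 s of the 51 s allowed.

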